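# Close a plaster mould in a ratchet clamp

## Task

The mould clamp's ratchet is set to loosen: flip its direction lever to the tightening side, then check by feel, swinging the handle all the way back (anticlockwise from above) to its stop, that it free-wheels while the jaw stays put. Wind the jaw shut with clockwise strokes until both mould halves are pressed firmly together against the stop and the handle turns stiff, but no harder, for the plaster cracks; then let go without swinging the handle back. Never wind the jaw open, keep off the jaw and the mould themselves, and leave the crockery, brush and jar alone.

Things in the scene. Friction and masses are not known exactly. Their poses are not given: they have to be found in the camera images.
- clamp: Green bench clamp fixed to the bench: bed 160 (x) x 320 (y) x 12 mm high, with a 84 mm square gearbox, 46 mm high, near its -y end. Origin on the bench, mid width, 10 mm towards +y from the bed's middle. y runs along the bed from gearbox to stop; the handle points to its -x side, at the robot. Up to 0.33 rad of each stroke is lost before the ratchet (20 notches a turn) bites.
- pivot (a point): Upright axis of the handle, on top of the round 80 mm head, 66 mm above the bench; in the clamp's frame at x 0, y -110 mm. Fixed. A brake in the gearbox holds the jaw when the handle is let go or free-wheels back, but swinging back after the final tightening can relieve the grip on the mould.
- handle (a joint): Handle angle (rad): 0 = along the clamp's -x, positive = clockwise from above (knob towards the clamp's +y), the tightening way. Hard stops at -0.65 and 0.65; starts at -0.15 to 0.35. Resistance near 0.65 is the end of the stroke, not tightness. Steel arm 18 mm wide, its top 68 mm above the bench; the knob is 125 mm from the pivot.
- knob_mid (a point): Middle of the upright round wooden knob on the handle's end: 22 mm diameter, from 68 to 115 mm above the bench, point at 93 mm; it spins on its pin. Felt at the knob: free-wheel about 1 N with clicks; winding 3 to 5 N; when the mould is closed it climbs steeply, within 1 to 3 mm. A push of 7 to 9 N is a good tightness (it eases to about 5 N on stopping); above 12 N the plaster may crack.
- lever (a joint): Direction lever's angle on the handle (rad), clockwise from above positive: about -0.30 = loosen (at the start), +0.30 = tighten. An over-centre spring snaps it past 0; it takes 1 to 2 N at the paddle. It flutters by up to 0.15 rad in free-wheel. It turns on a pin on the arm, 51 mm from the pivot towards the knob, and reaches back over the pivot.
- lever_tip (a point): Top middle of the lever's upright dark steel paddle: 12 mm along the lever, 8 mm across, top 102 mm above the bench, on a 9 mm wide strip whose top is 74 mm up. 63 mm from the lever's pin, 12 mm beyond the pivot when centred. At loosen it lies 18 mm to the clamp's +y side (robot's left) of the handle's line, at tighten as far to -y (right). Pushing it hardly swings the handle.
- jaw: Moving steel jaw: plate 100 (x) x 20 (y) x 70 mm, from 13 to 83 mm above the bench. Origin: on top of the bed, mid plate. Slides along the clamp's +y to close, 20 mm for each radian that the ratchet drives.
- jaw_face (a point): Top middle of the jaw's pressing face, 83 mm above the bench; in the clamp's frame at y -25 mm at the start, more as it closes.
- stop: Fixed steel end stop, bolted to the bed at an adjustable place: plate 100 (x) x 22 (y) x 70 mm. Origin: centre of its underside, on top of the bed.
- half_a: Half of the white plaster mould next to the stop: loose block 90 (x) x 45 (y) x 80 mm, about 0.4 kg, standing on the bed. Origin: centre of its underside. Up to a few mm from the stop.
- half_b: The other half, next to the jaw, the same size; a gap of a few mm separates it from half_a. Origin: centre of its underside.
- mug: White mug, 76 mm across, 80 mm tall, a bystander.
- saucer: Blue saucer, 140 mm across, 22 mm high, a bystander.
- brush: Wooden brush, 200 mm long, lying, a bystander.
- jar: Amber jar with a white cap, 64 mm across, 75 mm tall, a bystander.
Not all that is in view belongs to the job. Leave any brown or red look-alike of the half_a alone. Leave any pink look-alike of the half_b alone.

How it is judged (in metres and radians):
On the way, in this order (a step that is already met when the one before it is completed fails the run):
1. the direction lever has been flipped to the tightening side (value of joint lever above 0.12 rad), for 0.1 s.
2. the handle has been swung back nearly to its anticlockwise stop, free-wheeling: the jaw stayed where it was (value of joint handle below -0.5 rad and value of joint lever above 0.08 rad and y of jaw_face in the frame of clamp between -0.029 and -0.021 m), for 0.1 s.
3. the jaw has been wound up against the mould (contact force between jaw and half_b above 5 N), for 0.1 s.
At the end, for the whole second after the job is handed in: The lever is on the tightening side; the jaw presses half_b, half_b presses half_a and half_a presses the stop with more than 5 N each; the halves stand upright (within 0.06 rad) and at rest on the bed (value of joint lever above 0.08 rad and contact force between jaw and half_b above 5 N and contact force between half_b and half_a above 5 N and contact force between half_a and stop above 5 N and linear speed of half_b below 0.01 m/s and angle between each of half_a, half_b's own z axis and vertical below 0.06 rad); the robot touches nothing.
It fails at once if the mould is over-tightened: the jaw presses it with more than 90 N (contact force between jaw and half_b above 90 N).
It fails at once if the jaw is wound open by more than 4 mm (y of jaw_face in the frame of clamp below -0.029 m).
It fails at once if the robot pushes the jaw or the mould itself (more than 2 N) (contact force between any of the fingers, the arm and jaw above 2 N or contact force between any of the fingers, the arm and half_a above 2 N or contact force between any of the fingers, the arm and half_b above 2 N).
It fails at once if a bystander is moved by more than 15 mm (distance of any of mug, saucer, brush, jar from where it was at the start of the episode above 0.015 m).
It also fails if it takes over 61 s, if anything falls off the work surface, if the arm or the gripper's body presses on something with over 40 N, if the wrist force passes 120 N, or if a joint passes its speed limit or range.

## Robot

A 6-joint arm with a two-finger parallel gripper is mounted at the origin on the work surface. World frame = base frame: x ahead of the robot, y to its left, z up, the work surface at z = 0. Lengths are in mm, angles in degrees, forces in N, time in s.
With the tool pointing down it reaches from about 300 to 850 mm from the base axis. Payload 4.2 kg.
Tool frame: the origin (TCP) lies at the very end of the fingers, on their centre line; the grasp point (between the pads) lies 19 mm behind it (env.grip_point_offset is the distance from the TCP to the grasp point, in mm); z points along the fingers, y is the line along which they close (so a half turn about z gives the same grasp; the last joint's range is limited). The gripper opens to 91 mm and grips with 3 to 60 N. Pads are 32 mm wide; open, the fingers measure 118 mm over their backs; the gripper's body (76 mm by 178 mm) begins 60 mm behind the grasp point.
Start: joints at [71.333, 18.312, 89.639, -0, 72.044, -1.146], TCP at [173.11, 548.34, 213.976] pointing down, gripper open.
Joint ranges: [-177.97, 177.97], [-48.28, 115.42], [12.27, 149.76], [-77.06, 257.06], [2.81, 150.46], [-146.56, 146.56]. Speed limits (degrees/s): [147.25, 147.25, 180, 180, 180, 180].

## Interface

Orientations are given as [roll, pitch, yaw] about the fixed x, y, z axes, in that order (R = Rz(yaw) Ry(pitch) Rx(roll)).
In Python, from workcell import env gives the robot as it stands. The module is installed in compiled form; this text tells all that it offers.
- The arm moves only by the tool arm_command, never from a script. Its argument "rows" is a list of rows, each an object with "delta_pos": the shift along the tool's x, y, z in mm, a list of three; "roll": the turn about the tool's z in units of 5 degrees (1.0 is 5 degrees); "jaw": the opening in per cent of the stroke, from 0 (shut) to 100 (fully open). A call has 1 to 20 rows; each row is the pose to reach, as a shift and turn from the pose commanded when the call began, along the tool's axes at that moment; what a row does not reach only later rows make up. A row lasts 1/12 s, in which the tool goes at most 41.7 mm and 7.16 degrees, less where a joint would pass 70% of its speed; a pose out of reach is approached as far as the arm can. A call with a gripper value outside its range is refused whole. The fingers move at their own pace and stop on an object; "squeeze" is the grip in N (left out, the last holds). Time passes only in rows, so rows that repeat a pose let the fingers close. It gives the time, the measured TCP pose, the force, the opening and the grip force at its end, in the units of the state.
- env.state(): the state, without advancing time (a new reading comes with each control period).
- env.grab_frame(name): name is "scene" or "top" or "wrist"; returns a dict with "img" (384x512x3 uint8, blue, green, red), "z_map" (384x512 float32, mm along the optical axis (not along the pixel's ray), 0 where there is no reading), "fov_y" (degrees; the focal length in pixels is half the picture's height over the tangent of half this angle, whatever the lens; pixels are square), "cx", "cy" (the principal point, pixels), "R" (3x3) and "t" (3): a world point X has camera coordinates R X + t; the wrist camera has in their place "T_tool_cam" (4x4, takes a point from camera to tool coordinates, whose origin is the TCP and whose axes are the flange's). Camera axes: x right, y down, z forward; pixel columns grow to the right and rows downward; lengths in mm; the calibration is good to about 2 mm. A picture is of the moment at which its call begins: read the wrist's pose just before it.
- env.job_done(): hands the job in; it is judged then, once.
The state is a dict: "time_s": time; "qpos": joint angles; "qvel": joint speeds; "effort": joint torques, N m; "ee_pos": TCP position; "ee_rot": TCP orientation; "force": force on the tool from outside, world axes, zero at the start; "torque": the same for the moment, N m; "gripper_width": finger opening in mm; "gripper_force": force on a finger pad.
Only numpy, scipy, OpenCV 4.12 (cv2) and the standard library are available. Lean on these libraries where they do the work, as an engineer would, in place of code of your own. Each camera call takes 0.05 s, during which the arm holds its last target. There are 200 camera calls.

## Working session

There is one attempt and no reset: what is moved stays moved. The work goes in short steps, Python scripts to look and compute and a tool call to move; the robot and the scene stay as the last step left them, time stands still between calls to the robot, and variables do not carry over. Pictures are saved under pics/ and viewed, at most 11 in all, crops included, and the job is handed in when it is done.

Besides the shell and the picture viewer there is one more tool, called as name([rows], argument=value, ...), one row to a line, values as JSON. arm_command: Moves the arm, as the interface text tells. Its arguments: {"type":"object","properties":{"rows":{"type":"array"},"squeeze":{"type":"number"}},"required":["rows"]}

```bash
mkdir -p pics; cat > h.py <<'E'
from workcell import env
import numpy as np, cv2
from scipy.spatial.transform import Rotation as Ro
def snap(n,f):
    s=env.state(); d=env.grab_frame(n); cv2.imwrite('pics/'+f+'.png',d['img'])
    f_=192/np.tan(np.radians(d['fov_y']/2))
    if n=='wrist':
        T=np.eye(4);T[:3,:3]=Ro.from_euler('xyz',s['ee_rot'],degrees=True).as_matrix();T[:3,3]=s['ee_pos']
        M=T@np.array(d['T_tool_cam'])
    else:
        M=np.eye(4);R=np.array(d['R']);M[:3,:3]=R.T;M[:3,3]=-R.T@np.array(d['t'])
    np.savez('pics/'+f+'.npz',z=d['z_map'],M=M,f=f_,c=[d['cx'],d['cy']],img=d['img'])
def pt(f,u,v,h=None):
    a=np.load('pics/'+f+'.npz');M=a['M'];r=np.array([(u-a['c'][0])/a['f'],(v-a['c'][1])/a['f'],1])
    if h is None: return M[:3,:3]@(r*a['z'][int(v),int(u)])+M[:3,3]
    w=M[:3,:3]@r; return M[:3,3]+w*(h-M[2,3])/w[2]
E
python3 - <<'E'
from h import *
print(env.state())
snap('top','top1');snap('scene','sc1')
a=cv2.imread('pics/top1.png');b=cv2.imread('pics/sc1.png')
cv2.imwrite('pics/top1b.png',cv2.resize(a,(800,600)))
E
```

```text
{'time_s': 0.0, 'qpos': array([ 7.13326147e+01,  1.83534180e+01,  8.97048229e+01, -1.38364406e-03,
        7.20394995e+01, -1.14491177e+00]), 'qvel': array([-0.03339961, -0.03844299, -0.0384788 , -0.10448503, -0.00398583,
        0.02758537]), 'effort': array([ 7.60489529e-04, -4.12457585e+01, -2.31973600e+01,  7.26847770e-02,
        4.56997321e-02, -1.29340501e-04]), 'ee_pos': array([172.9689555 , 547.8793554 , 213.11314864]), 'ee_rot': array([-1.79902253e+02, -6.37739314e-04,  1.62477954e+02]), 'force': array([-0.6749274 ,  0.56751182, -0.31253331]), 'torque': array([ 0.05279871, -0.08297682,  0.04240979]), 'gripper_force': 0.0, 'gripper_width': 91.13422134033809}
```

View pics/top1b.png

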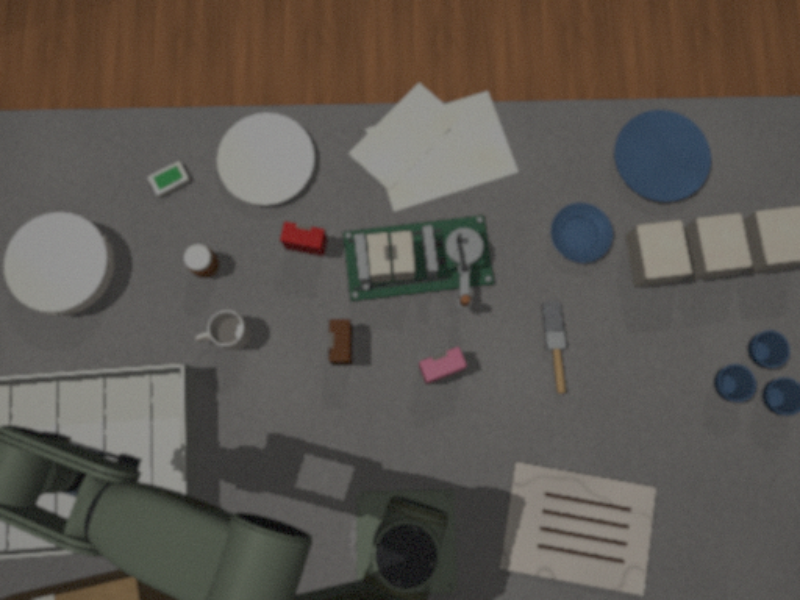

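View pics/sc1.png

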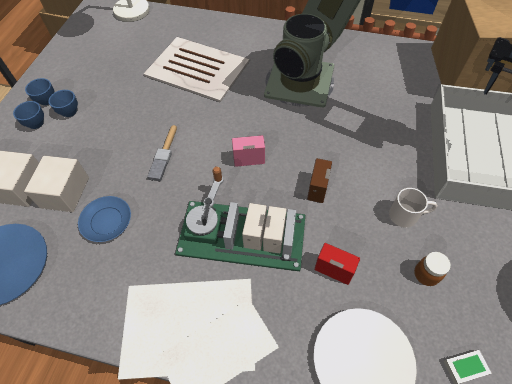

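The top view shows the clamp at about (420,258) in the 800 px picture. The head is at (463,245), the knob at (465,298), and the mould lies to the left. I'll enlarge both views.

```bash
python3 - <<'E'
from h import *
a=cv2.imread('pics/top1.png')[130:200,210:325]
b=cv2.imread('pics/sc1.png')[150:280,165:320]
a=cv2.resize(a,(690,420),interpolation=cv2.INTER_CUBIC)
cv2.imwrite('pics/topc.png',cv2.convertScaleAbs(a,alpha=1.6))
E
```

```text
(no output)
```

View pics/topc.png

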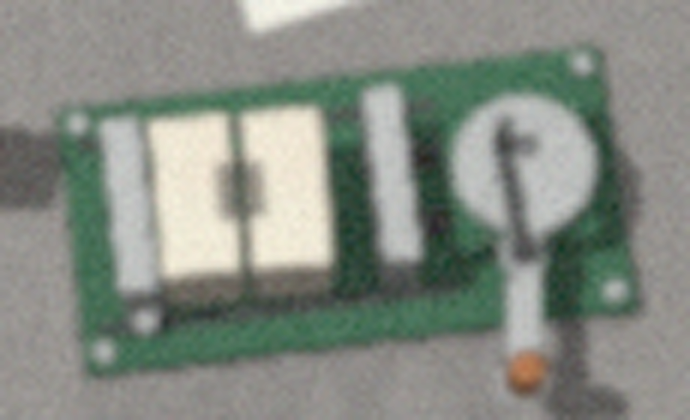

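The enlarged crop shows the head centre at (525,165), the knob top at (526,370) and the paddle at about (505,125). The bed bolts are at (77,122), (583,63), (615,291) and (103,351).

```bash
python3 - <<'E'
from h import *
g=lambda u,v,h:pt('top1',210+(u+.5)/6-.5,130+(v+.5)/6-.5,h)
P={k:g(*v) for k,v in dict(b1=(77,122,14),b2=(583,63,14),b3=(615,291,14),b4=(103,351,14),piv=(525,165,66),knob=(526,370,115),tip=(505,122,102)).items()}
for k in P: print(k,P[k].round(1))
yv=(P['b1']-P['b2']+P['b4']-P['b3'])[:2];yv/=np.linalg.norm(yv);xv=np.array([yv[1],-yv[0]])
c=(P['b1']+P['b2']+P['b3']+P['b4'])[:2]/4
print('yaw',np.degrees(np.arctan2(xv[1],xv[0])),'c',c,'piv from c',c-100*yv, )
for k in P: print(k,((P[k][:2]-P['piv'][:2])@xv).round(1),((P[k][:2]-P['piv'][:2])@yv).round(1))
print(g(525,370,0),pt('top1',210+526/6,130+370/6),pt('top1',210+540/6,130+190/6))
E
```

```text
b1 [661.1 115.1  14. ]
b2 [ 690.6 -180.5   14. ]
b3 [ 554.1 -193.4   14. ]
b4 [525.2 101.3  14. ]
piv [ 616.4 -139.7   66. ]
knob [ 490.2 -131.7  115. ]
tip [ 631.7 -126.4  102. ]
yaw 5.644876687250597 c [607.78199672 -39.37231552] piv from c [ 617.61823448 -138.88738185]
b1 69.6 249.2
b2 69.8 -47.9
b3 -67.3 -47.3
b4 -67.0 248.8
piv 0.0 0.0
knob -124.8 20.4
tip 16.5 11.8
[ 511.61859042 -141.14803205    0.        ] [ 490.66172541 -133.89126466  105.20783155] [ 599.91824143 -148.79431186   67.69206023]
```

arm_command([
  {"delta_pos":[-601,-486,10],"roll":31.4,"jaw":0},
  {"delta_pos":[-601,-486,10],"roll":31.4,"jaw":0},
  {"delta_pos":[-601,-486,10],"roll":31.4,"jaw":0},
  {"delta_pos":[-601,-486,10],"roll":31.4,"jaw":0},
  {"delta_pos":[-601,-486,10],"roll":31.4,"jaw":0},
  {"delta_pos":[-601,-486,10],"roll":31.4,"jaw":0},
  {"delta_pos":[-601,-486,10],"roll":31.4,"jaw":0},
  {"delta_pos":[-601,-486,10],"roll":31.4,"jaw":0},
  {"delta_pos":[-601,-486,10],"roll":31.4,"jaw":0},
  {"delta_pos":[-601,-486,10],"roll":31.4,"jaw":0},
  {"delta_pos":[-601,-486,10],"roll":31.4,"jaw":0},
  {"delta_pos":[-601,-486,10],"roll":31.4,"jaw":0},
  {"delta_pos":[-601,-486,10],"roll":31.4,"jaw":0},
  {"delta_pos":[-601,-486,10],"roll":31.4,"jaw":0},
  {"delta_pos":[-601,-486,10],"roll":31.4,"jaw":0},
  {"delta_pos":[-601,-486,10],"roll":31.4,"jaw":0},
  {"delta_pos":[-601,-486,10],"roll":31.4,"jaw":0},
  {"delta_pos":[-601,-486,10],"roll":31.4,"jaw":0},
  {"delta_pos":[-601,-486,10],"roll":31.4,"jaw":0},
  {"delta_pos":[-601,-486,10],"roll":31.4,"jaw":0},
])

```text
time_s: 1.77
ee_pos: [602.1, -100.5, 202.5]
ee_rot: [179.9, 0.0, 18.6]
force: [-0.9, 0.5, -0.2]
gripper_width: 0.0
gripper_force: 0.0
```

arm_command([
  {"delta_pos":[0,0,0],"roll":1.3,"jaw":0},
  {"delta_pos":[0,0,0],"roll":2.6,"jaw":0},
  {"delta_pos":[0,0,0],"roll":2.6,"jaw":0},
  {"delta_pos":[0,0,0],"roll":2.6,"jaw":0},
])

```text
time_s: 2.1
ee_pos: [599.7, -96.1, 203.5]
ee_rot: [-180.0, 0.0, 6.4]
force: [-0.8, -0.8, -0.0]
gripper_width: 0.3
gripper_force: 0.0
```

```bash
python3 - <<'E'
from h import *
s=env.state();print(s['ee_pos'],s['ee_rot'],s['force'],s['qpos'])
snap('wrist','w1')
a=cv2.imread('pics/w1.png');cv2.imwrite('pics/w1b.png',cv2.convertScaleAbs(cv2.resize(a,(800,600)),alpha=1.5))
E
```

```text
[599.70496752 -96.05078481 203.49654391] [-1.79981218e+02  4.43688281e-02  6.40284109e+00] [-0.80265969 -0.78959783 -0.03514807] [-1.01872997e+01  2.16266667e+01  8.61458519e+01  5.59764098e-03
  7.22753661e+01  7.34081601e+01]
```

View pics/w1b.png

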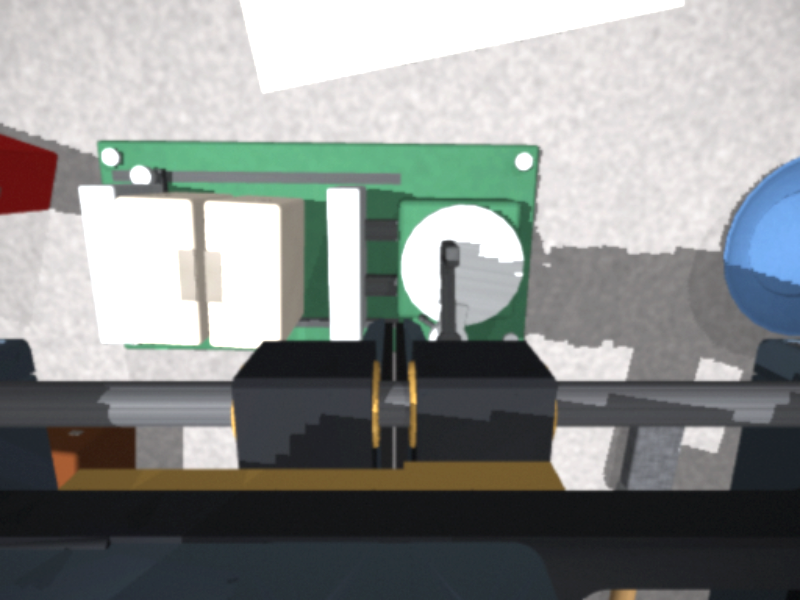

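The wrist view is aligned with the clamp. The head centre is at (462,266), the paddle top at about (450,247), the jaw top at x 328–365 and half_b's top right edge at x 281. Next I'll measure these.

```bash
python3 - <<'E'
from h import *
g=lambda u,v,h=None:pt('w1',u*.64,v*.64,h)
xv=np.array([.995,.098]);yv=np.array([-.098,.995])
p=g(462,266,66)[:2];print(p)
for n,a in dict(tip=(450,247,102),tipd=(452,254),tipd2=(449,246),jawface=(328,190,83),jawback=(365,190,83),hb=(281,205,92),hb2=(206,205,92),ha=(195,205,92),jd=(345,250),b1=(110,157,14),b2=(524,161,14)).items():
    q=g(*a);print(n,q.round(1),((q[:2]-p)@xv).round(1),((q[:2]-p)@yv).round(1))
E
```

```text
[ 617.34059648 -138.77605652]
tip [ 633.5 -124.5  102. ] 17.5 12.6
tipd [ 629.7 -126.1  102.4] 13.6 11.4
tipd2 [ 633.4 -124.5   97.1] 17.4 12.7
jawface [656.5 -50.6  83. ] 47.6 83.9
jawback [658.9 -72.3  83. ] 47.9 62.1
hb [645.4 -25.4  92. ] 39.1 110.1
hb2 [640.6  17.6  92. ] 38.5 153.4
ha [639.9  24.   92. ] 38.4 159.7
jd [622.  -63.6  82.8] 12.0 74.3
b1 [659. 116.  14.] 66.5 249.4
b2 [ 689.6 -180.5   14. ] 67.8 -48.5
```

arm_command([
  {"delta_pos":[25,5,40],"roll":0,"jaw":0},
  {"delta_pos":[25,5,80],"roll":0,"jaw":0},
  {"delta_pos":[25,5,116],"roll":0,"jaw":0},
  {"delta_pos":[25,5,116],"roll":0,"jaw":0},
  {"delta_pos":[25,5,116],"roll":0,"jaw":0},
  {"delta_pos":[25,8,116],"roll":0,"jaw":0},
  {"delta_pos":[25,12,116],"roll":0,"jaw":0},
  {"delta_pos":[25,15,116],"roll":0,"jaw":0},
  {"delta_pos":[25,18,116],"roll":0,"jaw":0},
  {"delta_pos":[25,21,116],"roll":0,"jaw":0},
  {"delta_pos":[25,24,116],"roll":0,"jaw":0},
  {"delta_pos":[25,27,116],"roll":0,"jaw":0},
  {"delta_pos":[25,30,116],"roll":0,"jaw":0},
  {"delta_pos":[25,33,116],"roll":0,"jaw":0},
  {"delta_pos":[25,36,116],"roll":0,"jaw":0},
])

```text
time_s: 3.4
ee_pos: [628.6, -129.5, 87.8]
ee_rot: [-180.0, 0.0, 6.2]
force: [-0.0, -0.2, -0.5]
gripper_width: 0.5
gripper_force: 0.0
```

arm_command([
  {"delta_pos":[0,3,0],"roll":0,"jaw":0},
  {"delta_pos":[0,6,0],"roll":0,"jaw":0},
  {"delta_pos":[0,8,0],"roll":0,"jaw":0},
  {"delta_pos":[0,8,0],"roll":0,"jaw":0},
])

```text
time_s: 3.73
ee_pos: [629.6, -137.6, 87.9]
ee_rot: [180.0, -0.0, 6.2]
force: [-0.5, 0.7, 0.3]
gripper_width: 0.3
gripper_force: 0.0
```

arm_command([
  {"delta_pos":[0,-10,0],"roll":0,"jaw":0},
  {"delta_pos":[0,-15,-40],"roll":0,"jaw":0},
  {"delta_pos":[-30,-30,-80],"roll":0,"jaw":0},
  {"delta_pos":[-60,-30,-100],"roll":0,"jaw":0},
  {"delta_pos":[-60,-30,-100],"roll":0,"jaw":0},
  {"delta_pos":[-60,-30,-100],"roll":0,"jaw":0},
])

```text
time_s: 4.23
ee_pos: [566.3, -113.1, 190.4]
ee_rot: [179.9, -0.2, 6.3]
force: [-0.6, -0.2, -0.8]
gripper_width: 0.5
gripper_force: 0.0
```

```bash
python3 - <<'E'
from h import *
s=env.state();print(s['ee_pos'],s['ee_rot'],s['force'])
snap('wrist','w2');snap('top','top2')
a=cv2.imread('pics/w2.png');b=cv2.resize(cv2.imread('pics/top2.png')[130:210,260:325],(325,400),interpolation=2)
o=np.zeros((400,800,3),np.uint8);o[:384,:]=0
c=cv2.resize(a[:320,150:],(453,400));o[:400,:453]=c;o[:400,460:785]=b
cv2.imwrite('pics/w2b.png',cv2.convertScaleAbs(o,alpha=1.5))
E
```

```text
[ 566.26485932 -113.1134788   190.44766461] [179.93684174  -0.23824777   6.25502337] [-0.58369591 -0.19292161 -0.80670806]
```

View pics/w2b.png

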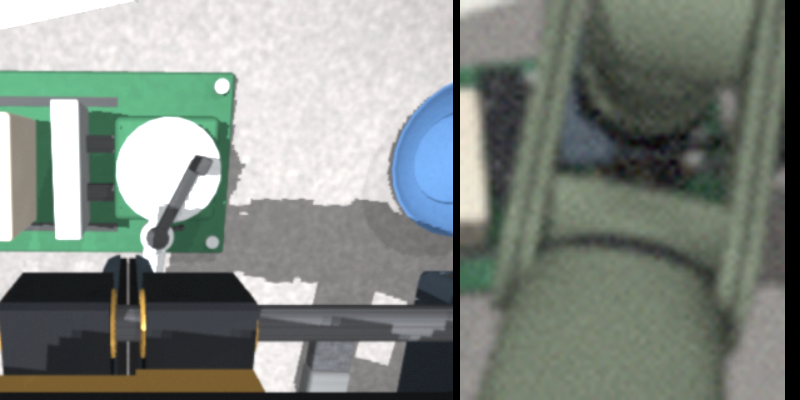

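The paddle at (203,165) now lies to the right of the handle line, so the lever is on the tightening side. The pin at (157,237) gives the handle angle.

```bash
python3 - <<'E'
from h import *
g=lambda u,v,h:pt('w2',150+u/1.25,v/1.25,h)
xv=np.array([.995,.098]);yv=np.array([-.098,.995]);p=np.array([617.3,-139])
for a in [(157,237,75),(203,163,102),(168,171,66)]:
    q=g(*a);r=q[:2]-p;print(q,r@xv,r@yv)
# arc table, world
for h in np.arange(-.65,.66,.1):
    r=p+125*(-np.cos(h)*xv+np.sin(h)*yv); print(round(h,2),r.round(1),'yaw',round(5.6-np.degrees(h),1))
h=.16;print(p+125*(-np.cos(h)*xv+np.sin(h)*yv))
E
```

```text
[ 567.33972275 -135.9554212    75.        ] -49.41210714113072 7.925463079396568
[ 627.19806243 -156.95018098  102.        ] 8.089454383026679 -18.830440196134905
[ 617.29711679 -138.6303859    66.        ] 0.0333533839337448 0.36804858854485795
-0.65 [ 525.7 -224. ] yaw 42.8
-0.55 [ 517.7 -214.5] yaw 37.1
-0.45 [ 510.6 -204.1] yaw 31.4
-0.35 [ 504.7 -193.2] yaw 25.7
-0.25 [ 499.8 -181.6] yaw 19.9
-0.15 [ 496.2 -169.7] yaw 14.2
-0.05 [ 493.7 -157.5] yaw 8.5
0.05 [ 492.5 -145. ] yaw 2.7
0.15 [ 492.5 -132.5] yaw -3.0
0.25 [ 493.8 -120.1] yaw -8.7
0.35 [ 496.3 -107.9] yaw -14.5
0.45 [500.  -95.9] yaw -20.2
0.55 [504.9 -84.4] yaw -25.9
0.65 [510.9 -73.5] yaw -31.6
[ 492.5619586  -131.27833227]
```

arm_command([
  {"delta_pos":[-38,5,0],"roll":1,"jaw":50},
  {"delta_pos":[-75,10,0],"roll":2,"jaw":50},
  {"delta_pos":[-75,10,20],"roll":2,"jaw":50},
  {"delta_pos":[-75,10,40],"roll":2,"jaw":50},
  {"delta_pos":[-75,10,40],"roll":2,"jaw":50},
  {"delta_pos":[-75,10,40],"roll":2,"jaw":50},
])

```text
time_s: 4.83
ee_pos: [492.8, -131.6, 146.1]
ee_rot: [-179.9, 0.2, -3.8]
force: [1.1, 0.6, 0.5]
gripper_width: 37.6
gripper_force: 0.0
```

arm_command([
  {"delta_pos":[0,0,25],"roll":0,"jaw":50},
  {"delta_pos":[0,0,50],"roll":0,"jaw":50},
  {"delta_pos":[0,0,75],"roll":0,"jaw":50},
  {"delta_pos":[0,0,75],"roll":0,"jaw":50},
  {"delta_pos":[0,0,75],"roll":0,"jaw":50},
])

```text
time_s: 5.25
ee_pos: [493.6, -131.7, 72.6]
ee_rot: [-180.0, 0.1, -3.7]
force: [-0.2, -0.8, 0.6]
gripper_width: 45.7
gripper_force: 0.0
```

```bash
python3 - <<'E'
from h import *
s=env.state();print(s['ee_pos'],s['ee_rot'],s['force'],s['gripper_width'])
snap('wrist','w3');snap('scene','sc3')
b=cv2.resize(cv2.imread('pics/sc3.png')[130:280,160:320],(640,600),interpolation=2)
cv2.imwrite('pics/sc3b.png',cv2.convertScaleAbs(b,alpha=1.3))
E
```

```text
[ 493.62329946 -131.70147674   72.60314148] [-1.79970232e+02  9.83654879e-02 -3.73740351e+00] [-0.15676204 -0.83745136  0.6213792 ] 45.74438659936268
```

View pics/sc3b.png

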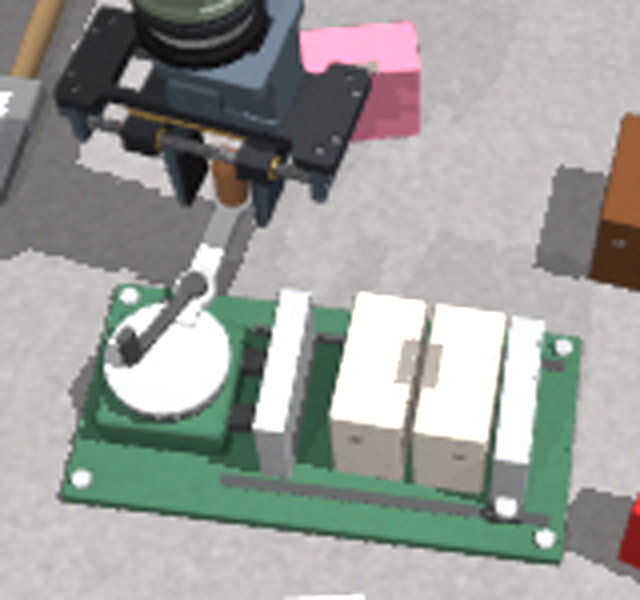

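The knob stands between the fingers. I'll grip it now.

arm_command([
  {"delta_pos":[0,0,0],"roll":0,"jaw":10},
  {"delta_pos":[0,0,0],"roll":0,"jaw":10},
  {"delta_pos":[0,0,0],"roll":0,"jaw":10},
  {"delta_pos":[0,0,0],"roll":0,"jaw":10},
  {"delta_pos":[0,0,0],"roll":0,"jaw":10},
], squeeze=15)

```text
time_s: 5.77
ee_pos: [493.6, -132.0, 73.6]
ee_rot: [180.0, -0.1, -3.8]
force: [-0.0, -0.8, 2.9]
gripper_width: 21.4
gripper_force: 15.0
```

arm_command([
  {"delta_pos":[0.2,7.5,0],"roll":-0.69,"jaw":10},
  {"delta_pos":[0.9,15,0],"roll":-1.38,"jaw":10},
  {"delta_pos":[2,22.4,0],"roll":-2.06,"jaw":10},
  {"delta_pos":[3.6,29.7,0],"roll":-2.75,"jaw":10},
  {"delta_pos":[5.6,36.9,0],"roll":-3.44,"jaw":10},
  {"delta_pos":[5.6,36.9,0],"roll":-3.44,"jaw":10},
])

```text
time_s: 6.27
ee_pos: [497.5, -170.3, 73.6]
ee_rot: [179.9, -0.1, 13.4]
force: [0.6, 0.4, 4.0]
gripper_width: 21.9
gripper_force: 15.0
```

Light resistance, so it free-wheels. I'll continue to near the stop.

arm_command([
  {"delta_pos":[0.2,7.5,0],"roll":-0.69,"jaw":10},
  {"delta_pos":[0.9,15,0],"roll":-1.38,"jaw":10},
  {"delta_pos":[2,22.4,0],"roll":-2.06,"jaw":10},
  {"delta_pos":[3.6,29.7,0],"roll":-2.75,"jaw":10},
  {"delta_pos":[5.6,36.9,0],"roll":-3.44,"jaw":10},
  {"delta_pos":[8,44,0],"roll":-4.13,"jaw":10},
  {"delta_pos":[10.9,51,0],"roll":-4.81,"jaw":10},
  {"delta_pos":[14.1,57.7,0],"roll":-5.5,"jaw":10},
  {"delta_pos":[14.1,57.7,0],"roll":-5.5,"jaw":10},
  {"delta_pos":[14.1,57.7,0],"roll":-5.5,"jaw":10},
])

```text
time_s: 7.1
ee_pos: [525.2, -221.3, 73.6]
ee_rot: [179.9, -0.2, 40.7]
force: [3.7, 2.8, 2.8]
gripper_width: 21.5
gripper_force: 15.0
```

arm_command([
  {"delta_pos":[0,1.3,0],"roll":-0.11,"jaw":10},
  {"delta_pos":[0,2.5,0],"roll":-0.22,"jaw":10},
  {"delta_pos":[0,3.8,0],"roll":-0.33,"jaw":10},
  {"delta_pos":[0,3.8,0],"roll":-0.33,"jaw":10},
])

```text
time_s: 7.43
ee_pos: [526.3, -222.5, 73.6]
ee_rot: [-179.9, -0.2, 42.4]
force: [2.7, 7.2, 5.6]
gripper_width: 21.4
gripper_force: 15.0
```

```bash
cat >> h.py <<'E'
xv=np.array([.995,.098]);yv=np.array([-.098,.995]);pv=np.array([617.3,-139])
def rep():
    s=env.state();r=s['ee_pos'][:2]-pv;h=np.arctan2(r@yv,-r@xv)
    t=np.sin(h)*xv+np.cos(h)*yv;rad=-np.cos(h)*xv+np.sin(h)*yv
    F=s['force'][:2];print('t',round(s['time_s'],2),'h',h.round(3),'R',np.hypot(*r).round(1),'yawerr',(s['ee_rot'][2]-5.6+np.degrees(h)).round(1),'Ftan',(F@t).round(2),'Frad',(F@rad).round(2),'Fz',s['force'][2].round(1),s['ee_pos'][2].round(1))
E
python3 - <<'E'
from h import *
rep()
snap('scene','sc4')
b=cv2.resize(cv2.imread('pics/sc4.png')[130:280,160:320],(640,600),interpolation=2)
cv2.imwrite('pics/sc4b.png',cv2.convertScaleAbs(b,alpha=1.3))
E
```

```text
t 7.43 h -0.644 R 123.5 yawerr -0.1 Ftan 3.51 Frad -6.88 Fz 5.6 73.6
```

View pics/sc4b.png

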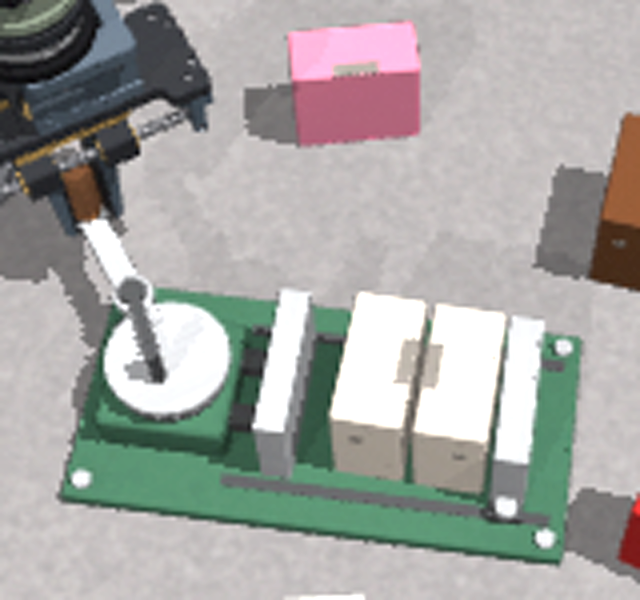

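The handle is at its stop (h ≈ -0.64), the jaw hasn't moved and the lever is on the tightening side. I'll cage the knob loosely to relieve the radial pull, then work out the rows for the clockwise stroke.

arm_command([
  {"delta_pos":[0,-2,0],"roll":0,"jaw":27},
  {"delta_pos":[0,-2,0],"roll":0,"jaw":27},
  {"delta_pos":[0,-2,0],"roll":0,"jaw":27},
], squeeze=40)

```text
time_s: 7.73
ee_pos: [523.6, -223.0, 72.5]
ee_rot: [-179.9, 0.1, 42.5]
force: [-1.4, 1.0, 0.6]
gripper_width: 24.5
gripper_force: 0.0
```

```bash
cat >> h.py <<'E'
def arc(h1,n,R=125,c=(617.8,-138.5)):
    s=env.state();y=np.radians(s['ee_rot'][2]);c=np.array(c);r=s['ee_pos'][:2]-c
    h0=np.arctan2(r@yv,-r@xv);tx=np.array([np.cos(y),np.sin(y)]);ty=np.array([np.sin(y),-np.cos(y)])
    for h in np.linspace(h0,h1,n+1)[1:]:
        d=c+R*(-np.cos(h)*xv+np.sin(h)*yv)-s['ee_pos'][:2]
        print(round(h,2),(d@tx).round(1),(d@ty).round(1),'roll',round((s['ee_rot'][2]-5.6+np.degrees(h))/5,2))
E
python3 - <<'E'
from h import *
rep(); print(env.state()['gripper_width'],env.state()['gripper_force'])
arc(.58,16)
E
```

```text
t 7.73 h -0.632 R 125.9 yawerr 0.7 Ftan 1.71 Frad 0.38 Fz 0.6 72.5
24.526245653636977 0.0
-0.56 2.1 -9.4 roll 1.01
-0.48 3.2 -18.8 roll 1.88
-0.41 5.1 -28.1 roll 2.74
-0.33 7.7 -37.2 roll 3.61
-0.25 11.0 -46.1 roll 4.48
-0.18 14.9 -54.7 roll 5.35
-0.1 19.5 -63.0 roll 6.22
-0.03 24.7 -70.9 roll 7.09
0.05 30.5 -78.4 roll 7.96
0.13 36.8 -85.5 roll 8.82
0.2 43.6 -92.0 roll 9.69
0.28 51.0 -98.0 roll 10.56
0.35 58.7 -103.5 roll 11.43
0.43 66.9 -108.3 roll 12.3
0.5 75.3 -112.5 roll 13.17
0.58 84.1 -116.1 roll 14.04
```

arm_command([
  {"delta_pos":[2,-9.4,0],"roll":1,"jaw":27},
  {"delta_pos":[3.2,-18.8,0],"roll":1.9,"jaw":27},
  {"delta_pos":[5,-28,0],"roll":2.7,"jaw":27},
  {"delta_pos":[7.7,-37,0],"roll":3.6,"jaw":27},
  {"delta_pos":[11,-46,0],"roll":4.5,"jaw":27},
  {"delta_pos":[15,-54.7,0],"roll":5.35,"jaw":27},
  {"delta_pos":[19.5,-63,0],"roll":6.2,"jaw":27},
  {"delta_pos":[24.7,-71,0],"roll":7.1,"jaw":27},
  {"delta_pos":[30.5,-78.4,0],"roll":8,"jaw":27},
])

```text
time_s: 8.48
ee_pos: [493.6, -145.9, 72.6]
ee_rot: [179.9, 0.0, 2.3]
force: [1.1, -4.3, -1.1]
gripper_width: 24.6
gripper_force: 2.1
```

```bash
python3 - <<'E'
from h import *
rep(); arc(.59,8)
E
```

```text
t 8.48 h 0.042 R 123.9 yawerr -0.8 Ftan -4.34 Frad -0.84 Fz -1.1 72.6
0.11 -0.4 -8.6 roll 0.58
0.18 0.3 -17.2 roll 1.37
0.25 1.6 -25.7 roll 2.16
0.31 3.5 -34.1 roll 2.95
0.38 6.0 -42.3 roll 3.74
0.45 9.0 -50.4 roll 4.53
0.52 12.6 -58.2 roll 5.32
0.59 16.7 -65.8 roll 6.11
```

Winding force is 4.3 N, as expected. I'll continue the stroke.

arm_command([
  {"delta_pos":[-0.2,-8.6,0],"roll":0.7,"jaw":27},
  {"delta_pos":[0.3,-17.2,0],"roll":1.4,"jaw":27},
  {"delta_pos":[1.6,-25.7,0],"roll":2.2,"jaw":27},
  {"delta_pos":[3.5,-34,0],"roll":3,"jaw":27},
  {"delta_pos":[6,-42.3,0],"roll":3.75,"jaw":27},
])

```text
time_s: 8.9
ee_pos: [497.3, -103.3, 72.5]
ee_rot: [179.8, 0.1, -16.4]
force: [-2.3, -3.8, -0.6]
gripper_width: 24.6
gripper_force: 2.1
```

```bash
python3 - <<'E'
from h import *
rep(); arc(.59,4)
E
```

```text
t 8.9 h 0.387 R 125.2 yawerr 0.2 Ftan -4.29 Frad 1.17 Fz -0.6 72.5
0.43 0.7 -6.5 roll 0.58
0.49 1.2 -13.0 roll 1.18
0.54 2.1 -19.4 roll 1.77
0.59 3.2 -25.8 roll 2.37
```

arm_command([
  {"delta_pos":[0.5,-6.5,0],"roll":0.6,"jaw":27},
  {"delta_pos":[1.2,-13,0],"roll":1.2,"jaw":27},
  {"delta_pos":[2.1,-19.4,0],"roll":1.8,"jaw":27},
  {"delta_pos":[3.2,-25.8,0],"roll":2.4,"jaw":27},
  {"delta_pos":[3.2,-25.8,0],"roll":2.4,"jaw":27},
])

```text
time_s: 9.32
ee_pos: [507.6, -78.6, 72.5]
ee_rot: [179.9, 0.1, -28.2]
force: [-1.4, -1.3, -0.6]
gripper_width: 24.7
gripper_force: 1.1
```

```bash
python3 - <<'E'
from h import *
rep(); snap('scene','sc5');arc(-.61,16)
b=cv2.resize(cv2.imread('pics/sc5.png')[130:280,160:320],(640,600),interpolation=2)
cv2.imwrite('pics/sc5b.png',cv2.convertScaleAbs(b,alpha=1.3))
E
```

```text
t 9.32 h 0.601 R 125.2 yawerr 0.6 Ftan -1.8 Frad 0.6 Fz -0.6 72.5
0.52 0.7 9.4 roll -0.79
0.44 1.7 18.8 roll -1.65
0.37 3.4 28.0 roll -2.51
0.29 5.8 37.1 roll -3.37
0.22 8.9 46.0 roll -4.24
0.14 12.6 54.6 roll -5.1
0.07 17.0 63.0 roll -5.96
-0.01 22.0 70.9 roll -6.83
-0.08 27.6 78.5 roll -7.69
-0.16 33.7 85.7 roll -8.55
-0.23 40.3 92.3 roll -9.41
-0.31 47.5 98.5 roll -10.28
-0.38 55.0 104.1 roll -11.14
-0.46 63.0 109.1 roll -12.0
-0.53 71.3 113.4 roll -12.86
-0.61 79.9 117.2 roll -13.73
```

View pics/sc5b.png

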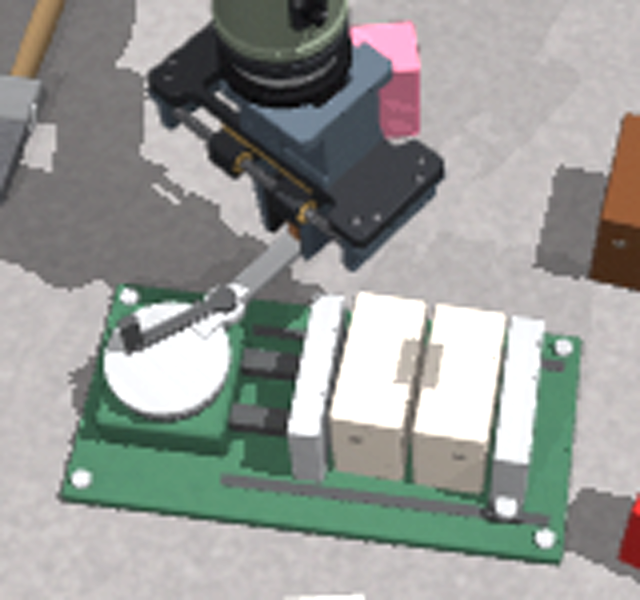

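The jaw has closed by about 20 mm, with only a small gap left to half_b. I'll swing back for the second stroke.

arm_command([
  {"delta_pos":[0.6,9.4,0],"roll":-0.8,"jaw":27},
  {"delta_pos":[1.7,18.8,0],"roll":-1.65,"jaw":27},
  {"delta_pos":[3.4,28,0],"roll":-2.5,"jaw":27},
  {"delta_pos":[5.8,37,0],"roll":-3.4,"jaw":27},
  {"delta_pos":[8.9,46,0],"roll":-4.25,"jaw":27},
  {"delta_pos":[12.6,54.6,0],"roll":-5.1,"jaw":27},
  {"delta_pos":[17,63,0],"roll":-6,"jaw":27},
  {"delta_pos":[22,71,0],"roll":-6.8,"jaw":27},
  {"delta_pos":[27.6,78.5,0],"roll":-7.7,"jaw":27},
  {"delta_pos":[33.7,85.7,0],"roll":-8.55,"jaw":27},
  {"delta_pos":[40.3,92.3,0],"roll":-9.4,"jaw":27},
  {"delta_pos":[47.5,98.5,0],"roll":-10.3,"jaw":27},
  {"delta_pos":[55,104,0],"roll":-11.15,"jaw":27},
  {"delta_pos":[63,109,0],"roll":-12,"jaw":27},
  {"delta_pos":[71.3,113.4,0],"roll":-12.9,"jaw":27},
  {"delta_pos":[80,117.2,0],"roll":-13.7,"jaw":27},
  {"delta_pos":[80,117.2,0],"roll":-13.7,"jaw":27},
])

```text
time_s: 10.78
ee_pos: [524.4, -220.9, 72.8]
ee_rot: [179.9, -0.0, 40.4]
force: [0.1, 0.3, 0.1]
gripper_width: 24.5
gripper_force: 0.0
```

```bash
python3 - <<'E'
from h import *
rep(); arc(-.1,7)
E
```

```text
t 10.78 h -0.625 R 123.9 yawerr -1.0 Ftan 0.16 Frad -0.25 Fz 0.1 72.8
-0.55 -0.2 -9.4 roll 0.65
-0.47 0.7 -18.7 roll 1.51
-0.4 2.2 -27.9 roll 2.37
-0.32 4.5 -37.0 roll 3.23
-0.25 7.4 -45.9 roll 4.09
-0.17 11.0 -54.6 roll 4.95
-0.1 15.3 -62.9 roll 5.81
```

arm_command([
  {"delta_pos":[0,-9.4,0],"roll":0.7,"jaw":27},
  {"delta_pos":[0.7,-18.7,0],"roll":1.5,"jaw":27},
  {"delta_pos":[2.2,-28,0],"roll":2.4,"jaw":27},
  {"delta_pos":[4.5,-37,0],"roll":3.2,"jaw":27},
  {"delta_pos":[7.4,-46,0],"roll":4.1,"jaw":27},
  {"delta_pos":[11,-54.6,0],"roll":5,"jaw":27},
  {"delta_pos":[15.3,-63,0],"roll":5.8,"jaw":27},
  {"delta_pos":[15.3,-63,0],"roll":5.8,"jaw":27},
])

```text
time_s: 11.45
ee_pos: [493.6, -160.9, 72.8]
ee_rot: [-180.0, 0.0, 11.3]
force: [0.3, -1.1, -0.6]
gripper_width: 24.8
gripper_force: 0.8
```

```bash
python3 - <<'E'
from h import *
rep();print(env.state()['gripper_force']); snap('scene','sc6');arc(.2,12)
a=np.load('pics/sc6.npz')
for u,v in [(242,222),(241,212),(248,212),(250,222),(264,222)]: print(u,pt('sc6',u,v).round(1))
E
```

```text
t 11.45 h -0.077 R 125.6 yawerr 1.3 Ftan -1.1 Frad -0.12 Fz -0.6 72.8
0.7605877158493968
-0.06 1.1 -2.9 roll 0.48
-0.04 1.3 -5.9 roll 0.75
-0.01 1.5 -8.8 roll 1.02
0.01 1.8 -11.8 roll 1.29
0.03 2.2 -14.7 roll 1.56
0.06 2.6 -17.6 roll 1.83
0.08 3.1 -20.5 roll 2.1
0.11 3.7 -23.4 roll 2.37
0.13 4.3 -26.3 roll 2.64
0.15 5.0 -29.2 roll 2.91
0.18 5.8 -32.0 roll 3.19
0.2 6.6 -34.8 roll 3.46
242 [609.5 -33.2  82.1]
241 [583.6 -42.7  83.3]
248 [586.1 -23.7  95.5]
250 [609.1 -12.8  90.4]
264 [586.4  16.8  61.6]
```

arm_command([
  {"delta_pos":[0.4,-2.9,0],"roll":0.3,"jaw":27},
  {"delta_pos":[0.8,-5.9,0],"roll":0.6,"jaw":27},
  {"delta_pos":[1.2,-8.8,0],"roll":0.9,"jaw":27},
  {"delta_pos":[1.6,-11.8,0],"roll":1.2,"jaw":27},
  {"delta_pos":[2,-14.7,0],"roll":1.5,"jaw":27},
  {"delta_pos":[2.6,-17.6,0],"roll":1.8,"jaw":27},
  {"delta_pos":[3.1,-20.5,0],"roll":2.1,"jaw":27},
])

```text
time_s: 12.08
ee_pos: [493.6, -142.2, 72.9]
ee_rot: [179.9, -0.0, 0.9]
force: [0.1, -4.7, -1.6]
gripper_width: 24.5
gripper_force: 2.2
```

```bash
python3 - <<'E'
from h import *
rep(); snap('scene','sc7');arc(.4,12)
b=cv2.resize(cv2.imread('pics/sc7.png')[190:260,220:310],(720,560),interpolation=2)
cv2.imwrite('pics/sc7b.png',cv2.convertScaleAbs(b,alpha=1.2))
E
```

```text
t 12.08 h 0.073 R 123.8 yawerr -0.6 Ftan -4.7 Frad 0.07 Fz -1.6 72.9
0.1 -0.7 -3.4 roll 0.19
0.13 -0.6 -6.8 roll 0.5
0.15 -0.4 -10.2 roll 0.81
0.18 -0.1 -13.6 roll 1.13
0.21 0.3 -17.0 roll 1.44
0.24 0.8 -20.4 roll 1.75
0.26 1.3 -23.7 roll 2.06
0.29 2.0 -27.1 roll 2.37
0.32 2.7 -30.4 roll 2.69
0.35 3.6 -33.7 roll 3.0
0.37 4.5 -37.0 roll 3.31
0.4 5.5 -40.2 roll 3.62
```

View pics/sc7b.png

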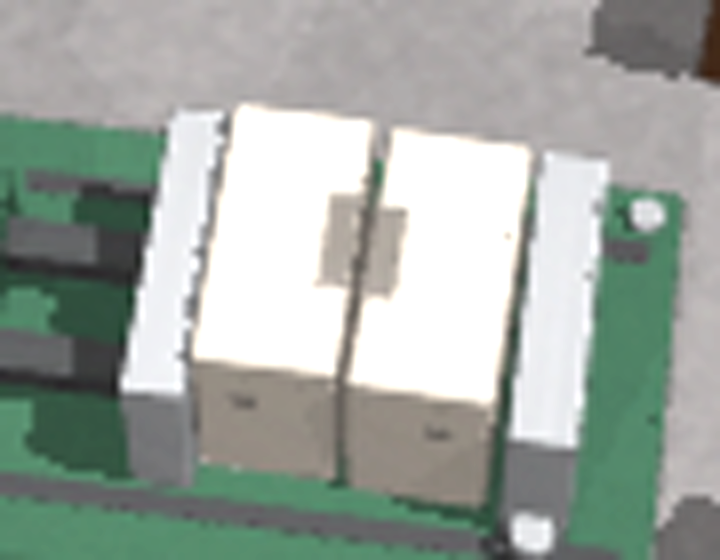

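The jaw is now about touching half_b. Roughly 4 mm remains between the halves and 4–5 mm to the stop, so I expect closure at h ≈ 0.42–0.57. Continuing to 0.3.

arm_command([
  {"delta_pos":[-0.3,-3.4,0],"roll":0.3,"jaw":27},
  {"delta_pos":[-0.5,-6.8,0],"roll":0.55,"jaw":27},
  {"delta_pos":[-0.3,-10.2,0],"roll":0.85,"jaw":27},
  {"delta_pos":[0,-13.6,0],"roll":1.15,"jaw":27},
  {"delta_pos":[0.3,-17,0],"roll":1.45,"jaw":27},
  {"delta_pos":[0.8,-20.4,0],"roll":1.75,"jaw":27},
  {"delta_pos":[1.3,-23.7,0],"roll":2.1,"jaw":27},
])

```text
time_s: 12.72
ee_pos: [494.4, -118.3, 72.9]
ee_rot: [179.9, -0.0, -9.6]
force: [-1.0, -4.8, -1.0]
gripper_width: 24.6
gripper_force: 2.3
```

```bash
python3 - <<'E'
from h import *
rep();arc(.6,22)
E
```

```text
t 12.72 h 0.265 R 124.6 yawerr -0.0 Ftan -4.86 Frad 0.23 Fz -1.0 72.9
0.28 0.1 -1.9 roll 0.12
0.29 0.1 -3.9 roll 0.3
0.31 0.2 -5.8 roll 0.47
0.32 0.3 -7.7 roll 0.65
0.34 0.4 -9.6 roll 0.83
0.35 0.5 -11.6 roll 1.0
0.37 0.7 -13.5 roll 1.18
0.38 0.9 -15.4 roll 1.36
0.4 1.2 -17.3 roll 1.53
0.41 1.5 -19.2 roll 1.71
0.43 1.8 -21.1 roll 1.89
0.45 2.1 -23.0 roll 2.06
0.46 2.4 -24.9 roll 2.24
0.48 2.8 -26.8 roll 2.42
0.49 3.2 -28.7 roll 2.59
0.51 3.7 -30.6 roll 2.77
0.52 4.2 -32.4 roll 2.95
0.54 4.7 -34.3 roll 3.12
0.55 5.2 -36.1 roll 3.3
0.57 5.8 -38.0 roll 3.48
0.58 6.4 -39.8 roll 3.65
0.6 7.0 -41.6 roll 3.83
```

arm_command([
  {"delta_pos":[0,-1.9,0],"roll":0.15,"jaw":27},
  {"delta_pos":[0.1,-3.9,0],"roll":0.3,"jaw":27},
  {"delta_pos":[0.2,-5.8,0],"roll":0.5,"jaw":27},
  {"delta_pos":[0.3,-7.7,0],"roll":0.65,"jaw":27},
])

```text
time_s: 13.05
ee_pos: [495.9, -110.0, 72.9]
ee_rot: [180.0, 0.0, -13.0]
force: [-0.4, -5.0, -1.1]
gripper_width: 24.7
gripper_force: 2.3
```

```bash
python3 - <<'E'
from h import *
rep()
E
```

```text
t 13.05 h 0.333 R 124.9 yawerr 0.5 Ftan -4.92 Frad -0.8 Fz -1.1 72.9
```

arm_command([
  {"delta_pos":[0,-1.5,0],"roll":0.14,"jaw":27},
  {"delta_pos":[0,-3,0],"roll":0.28,"jaw":27},
  {"delta_pos":[0.1,-4.5,0],"roll":0.41,"jaw":27},
])

```text
time_s: 13.3
ee_pos: [496.9, -105.2, 72.9]
ee_rot: [180.0, 0.0, -15.0]
force: [-0.4, -4.9, -1.0]
gripper_width: 24.6
gripper_force: 2.3
```

arm_command([
  {"delta_pos":[0,-1.5,0],"roll":0.14,"jaw":27},
  {"delta_pos":[0,-3,0],"roll":0.28,"jaw":27},
])

```text
time_s: 13.47
ee_pos: [497.8, -102.3, 72.9]
ee_rot: [-180.0, 0.0, -16.4]
force: [-0.5, -4.7, -0.3]
gripper_width: 25.0
gripper_force: 2.3
```

arm_command([
  {"delta_pos":[0,-1.5,0],"roll":0.14,"jaw":27},
  {"delta_pos":[0,-3,0],"roll":0.28,"jaw":27},
])

```text
time_s: 13.63
ee_pos: [498.5, -99.8, 72.9]
ee_rot: [179.9, 0.0, -17.8]
force: [-1.2, -6.9, -1.5]
gripper_width: 24.4
gripper_force: 3.9
```

```bash
python3 - <<'E'
from h import *
rep()
snap('scene','sc8')
b=cv2.resize(cv2.imread('pics/sc8.png')[190:260,220:310],(720,560),interpolation=2)
cv2.imwrite('pics/sc8b.png',cv2.convertScaleAbs(b,alpha=1.2))
E
```

```text
t 13.63 h 0.417 R 125.1 yawerr 0.5 Ftan -6.92 Frad -0.97 Fz -1.5 72.9
```

View pics/sc8b.png

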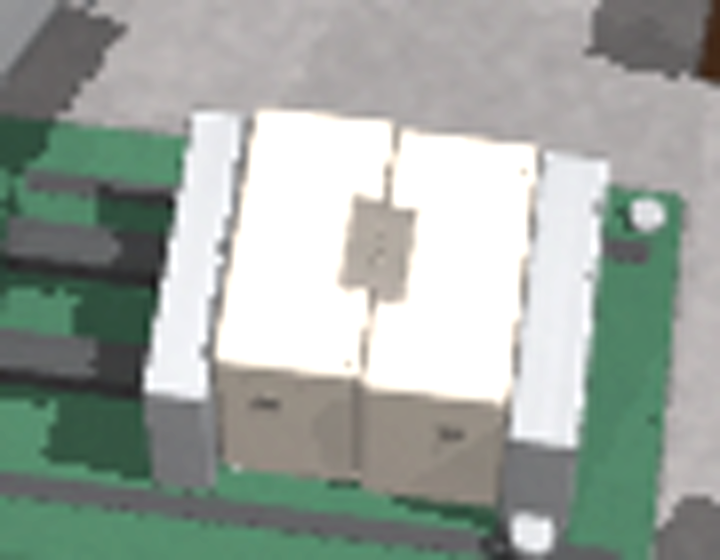

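The halves are together and against the stop, and the push has climbed to 6.9 N. I'll add a small increment.

arm_command([
  {"delta_pos":[0,-0.7,0],"roll":0,"jaw":27},
])

```text
time_s: 13.77
ee_pos: [498.5, -99.4, 72.9]
ee_rot: [179.9, 0.0, -17.7]
force: [-2.1, -8.0, -0.8]
gripper_width: 25.1
gripper_force: 4.1
```

arm_command([
  {"delta_pos":[0,0,0],"roll":0,"jaw":27},
  {"delta_pos":[0,0,0],"roll":0,"jaw":27},
])

```text
time_s: 13.93
ee_pos: [498.5, -99.4, 72.9]
ee_rot: [179.9, 0.0, -17.8]
force: [-1.7, -7.6, -1.5]
gripper_width: 24.8
gripper_force: 3.6
```

It holds about 7.8 N, a good tightness. I'll open the fingers and rise straight up.

arm_command([
  {"delta_pos":[0,0,0],"roll":0,"jaw":50},
  {"delta_pos":[0,1,0],"roll":0,"jaw":50},
  {"delta_pos":[0,2,0],"roll":0,"jaw":50},
  {"delta_pos":[0,2,0],"roll":0,"jaw":50},
  {"delta_pos":[0,2,0],"roll":0,"jaw":50},
  {"delta_pos":[0,2,-30],"roll":0,"jaw":50},
  {"delta_pos":[0,2,-65],"roll":0,"jaw":50},
  {"delta_pos":[0,2,-100],"roll":0,"jaw":50},
  {"delta_pos":[-80,2,-130],"roll":0,"jaw":50},
  {"delta_pos":[-120,2,-130],"roll":0,"jaw":50},
  {"delta_pos":[-120,2,-130],"roll":0,"jaw":50},
  {"delta_pos":[-120,2,-130],"roll":0,"jaw":50},
])

```text
time_s: 14.93
ee_pos: [377.6, -62.0, 203.8]
ee_rot: [-180.0, 0.2, -17.7]
force: [-1.0, -0.0, -0.1]
gripper_width: 45.2
gripper_force: 0.0
```

```bash
python3 - <<'E'
from h import *
s=env.state();print(s['ee_pos'],s['force'],s['gripper_width'])
snap('scene','sc9')
b=cv2.resize(cv2.imread('pics/sc9.png')[140:270,170:320],(690,598),interpolation=2)
cv2.imwrite('pics/sc9b.png',cv2.convertScaleAbs(b,alpha=1.2))
E
```

```text
[377.59457872 -62.03914352 203.80778422] [-0.97059751 -0.04889944 -0.11340274] 45.24692599954779
```

View pics/sc9b.png

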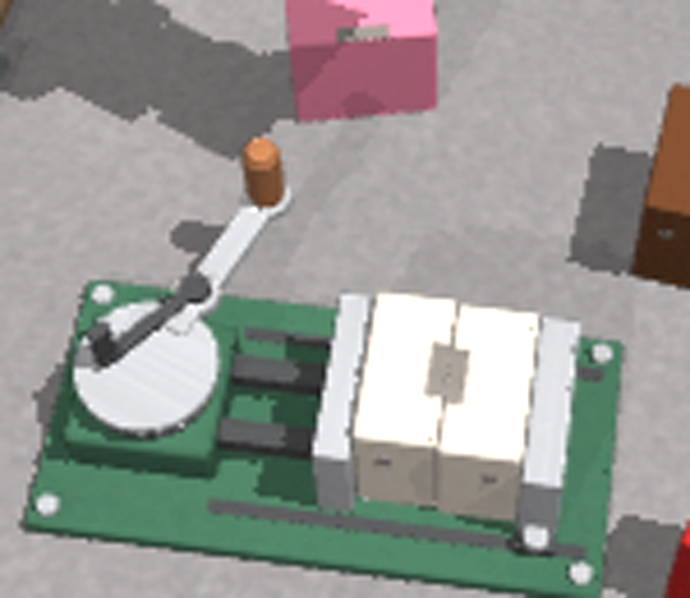

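The mould is clamped shut against the stop, the lever at (100,345) is still on the tightening side, and the handle stayed where I left it. I'm handing in the job.

```bash
python3 -c "
from workcell import env
print(env.job_done())"
```

```text
the job is handed in; nothing more can be done
None
```

I flipped the lever to tighten and swung the handle back to its stop; it free-wheeled and the jaw stayed put. Two clockwise strokes closed the mould against the stop at about 8 N at the knob. I let go without swinging the handle back and handed the job in at about 15 s; no verdict came back.

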